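Tighten a boxed-in lock nut with a pronged wrench

ROBOT

A 6-joint arm with a two-finger parallel gripper is mounted at the origin on a cart in front of the work surface, level with it; the furniture and walls round the work are solid. World frame = base frame: x ahead of the robot, y to its left, z up, the work surface at z = 0. Lengths are in m, angles in rad, forces in N, time in s.
With the tool pointing down it reaches from about 0.25 to 0.775 m from the base axis. Payload 8.9 kg.
Tool frame: the origin (TCP) lies between the finger pads; the fingertips stand 25 mm ahead of it and the grasp point (between the pads) lies 6 mm ahead of it; z points along the fingers, y is the line along which they close (so a half turn about z gives the same grasp; the last joint's range is limited). The gripper opens to 85 mm and grips with 20 to 120 N. Pads are 22 mm wide; open, the fingers measure 114 mm over their backs; the gripper's body (76 mm by 85 mm) begins 54 mm behind the grasp point. The pads swing forward as they close: fully open they stand 13 mm farther back than shut.
Start: joints at [1.132, 0.291, -0.153, 1.127, 0, 1.431], TCP at [0.155, 0.502, 0.256] pointing down, gripper open.
Joint ranges: [-2.52, 2.52], [-0.91, 1.74], [-1.3, 1.37], [-1.96, 2.02], [-1.52, 1.47], [-3.14, 3.14]. Speed limits (rad/s): [2.22, 2.22, 2.79, 3.14, 3.14, 3.14].

INTERFACE

Orientations are given as a unit quaternion [x, y, z, w].
In Python, from workcell import r gives the robot as it stands. The module is installed in compiled form; this text tells all that it offers.
- The arm moves only by the tool jog_arm, never from a script. Its argument "moves" is one flat list of numbers, 6 for each row, row after row: the shift along the world's x, y, z in units of 40 mm (1.0 is 40 mm), then the turn, a rotation vector about the world's x, y, z in units of 0.08 rad (1.0 is 0.08 rad). In form: [tx, ty, tz, ax, ay, az, tx, ty, tz, ax, ay, az, ...]. A call has exactly 8 rows; each row shifts and turns the commanded pose from where the row before left it; what a row does not reach is not made up. A row lasts 1/10 s, in which the tool goes at most 50 mm and 8.59 degrees, less where a joint would pass 70% of its speed; a pose out of reach is approached as far as the arm can. A call with a number of a shift or a turn outside -1 to 1 is refused whole. A call with a gripper value outside its range is refused whole. "grip" is the closure in counts, from 0 (fully open) to 255 (shut), set as the call begins (left out, the last holds). The fingers move at their own pace and stop on an object; "newtons" is the grip in N (left out, the last holds). Time passes only in rows, so rows that do not move let the fingers close, or fill a call up. It gives the time, the measured TCP pose, the force, the opening and the grip force at its end, in the units of the state.
- r.observe(): the state, without advancing time (a new reading comes with each control period).
- r.get_image(name): name is "scene" or "side" or "wrist"; returns the picture (480x640x3 uint8, red, green, blue); there is no depth.
- r.calibration(name): a dict with "intrinsics" (3x3 intrinsics, pixels), "k1" (the pictures are not rectified: a ray, as slopes to the right and down, at radius r is drawn at 1 + k1 r^2 times it, then the intrinsics apply), "R" (3x3) and "t" (3): a world point X has camera coordinates R X + t. Camera axes: x right, y down, z forward; pixel columns grow to the right and rows downward; lengths in m; the calibration is good to about 2 mm. A picture is of the moment at which its call begins: read the wrist's pose just before it. calibration takes no time and is no camera call; for the wrist camera it gives the pose at the moment of the call.
- r.close_job(): hands the job in; it is judged then, once.
The state is a dict: "t": time; "qpos": joint angles; "qvel": joint speeds; "tau": joint torques, N m; "eef_pos": TCP position; "eef_rot": TCP orientation; "ft_force": force on the tool from outside, world axes, zero at the start; "torque": the same for the moment, N m; "grip_width": finger opening in m; "grasp_force": force on a finger pad.
Only numpy, scipy, OpenCV 4.12 (cv2) and the standard library are available. Lean on these libraries where they do the work, as an engineer would, in place of code of your own. Each camera call takes 0.05 s, during which the arm holds its last target. There are 200 camera calls.

TASK

Pick up the blue-handled two-pronged wrench, set its prongs down between the arms of the six-armed nut in the green fitting, and tighten the nut clockwise (seen from above) until its red arm points at the yellow line. The cheeks leave room only for a short swing, so lift the wrench off after a stroke, swing it back, reseat it and turn again. Turn the nut only with the wrench, keep the gripper off the fitting, and leave the wrench sitting on the nut.

Things in the scene. Friction and masses are not known exactly. Their poses are not given: they have to be found in the camera images.
- wrench_grip (a point): Centre of the wrench's blue handle, where to grip it: 125 mm long, 18 wide, 18 high, flat sides. x axis runs along the handle to the steel head (22 x 82 x 14 mm crosspiece), z up. The wrench (about 0.22 kg) lies level on two prongs and a foot under the handle's far end (73 mm behind this point); this point is 32 mm above the prong tips.
- wrench_head (a point): Midway between the tips of the wrench's two prongs: 130 mm along x from wrench_grip and 32 mm lower, same axes. The prongs are round pins 8 mm thick, 25 mm long, 32 mm to either side of this point along y. To turn the nut this point stands over the nut's axis, prong tips near the base plate, one prong in each of two opposite gaps.
- nut_base: Green fitting fixed to the bench, 150 x 170 mm. Origin on the nut's axis at bench level, z up, open mouth to its -x. Plate 6 mm thick; wall 61 mm high at x +67; two cheeks 62 mm high, 55 to 99 mm from the axis, stop the handle 55 deg either side of -x. Nut: hub radius 17, top z 23 (stud 26); six arms 60 deg apart, 7 wide, to radius 43, top z 20. Yellow line on the plate 82 deg clockwise of +x.
- nut (a joint): Nut's turn in rad, clockwise from above positive; red arm is on the yellow line at 1.92. Stiff (0.2 N m): stays where left. Starts near 0; a stroke gives at most 1.2. Prongs stand mid-gap when the wrench's x axis is turned (28 deg - this value) anticlockwise of the fitting's x, or any multiple of 60 deg from there; from mid-gap they swing 16 deg before pushing an arm.

How it is judged:
On the way, in this order (a step that is already met when the one before it is completed fails the run):
1. first stroke: the nut has been turned to 0.6 rad or more with the wrench seated on it (value of joint nut above 0.6 rad and horizontal distance between wrench_head and nut_base below 0.02 m and z of wrench_head in the frame of nut_base below 0.018 m).
2. the wrench is lifted off the nut (z of wrench_head in the frame of nut_base above 0.022 m), for 0.1 s.
3. the wrench is seated on the nut again (horizontal distance between wrench_head and nut_base below 0.02 m and z of wrench_head in the frame of nut_base below 0.018 m), for 0.1 s.
At the end, for the whole second after the job is handed in: The red arm points at the yellow line within 12 degrees (joint 1.70 to 2.14), and the released wrench rests on the nut, prong tips less than 18 mm above the bench and its head centred on the nut's axis within 20 mm (all of step 3 and value of joint nut between 1.7 and 2.14 rad and linear speed of wrench below 0.03 m/s); the robot touches nothing.
It fails at once if the gripper presses on the fitting or the nut itself (more than 5 N) (contact force between the fingers and nut_base above 5 N).
It also fails if it takes over 58 s, if anything falls off the work surface, if the arm or the gripper's body presses on something with over 40 N, if the wrist force passes 120 N, or if a joint passes its speed limit or range.

## Working session

There is one attempt and no reset: what is moved stays moved. The work goes in short steps, Python scripts to look and compute and a tool call to move; the robot and the scene stay as the last step left them, time stands still between calls to the robot, and variables do not carry over. Pictures are saved under pics/ and viewed, at most 10 in all, crops included, and the job is handed in when it is done.

Besides the shell and the picture viewer there is one more tool, called after ">>>" as name(argument=value, ...) on one line, values as JSON. jog_arm: Moves the arm, as the interface text tells. Shifts and turns lie within -1 to 1; 1 stands for 40 mm of shift or 0.08 rad of turn. Its arguments: {"type":"object","properties":{"moves":{"type":"array"},"grip":{"type":"number"},"newtons":{"type":"number"}},"required":["moves"]}

```bash
mkdir -p pics
cat > h.py <<'E'
import numpy as np, cv2
from workcell import r
def ray(c,uv):
    K=np.array(c["intrinsics"]);p=np.array([(uv[0]-K[0,2])/K[0,0],(uv[1]-K[1,2])/K[1,1]])
    q=p.copy()
    for _ in range(20): q=p/(1+c["k1"]*(q@q))
    R=np.array(c["R"]);t=np.array(c["t"])
    return -R.T@t, R.T@np.array([q[0],q[1],1.])
def onplane(c,uv,z):
    o,d=ray(c,uv); return o+d*(z-o[2])/d[2]
def proj(c,X):
    R=np.array(c["R"]);t=np.array(c["t"]);K=np.array(c["intrinsics"]);p=R@np.array(X)+t;q=p[:2]/p[2];q=q*(1+c["k1"]*(q@q));return K[0,0]*q[0]+K[0,2],K[1,1]*q[1]+K[1,2]
E
python3 - <<'E'
from h import *
for n in("scene","side"):
    im=r.get_image(n);cv2.imwrite(f"pics/{n}0.png",im[:,:,::-1])
    c=r.calibration(n);print(n,np.round(-np.array(c["R"]).T@np.array(c["t"]),3))
print(r.observe()["eef_rot"],r.observe()["t"])
E
```

```text
scene [ 0.092 -0.685  0.643]
side [ 0.609 -0.345  0.908]
[ 1.49325758e-01  9.88787884e-01 -5.55978096e-04 -1.70935655e-04] 0.1
```

View pics/scene0.png

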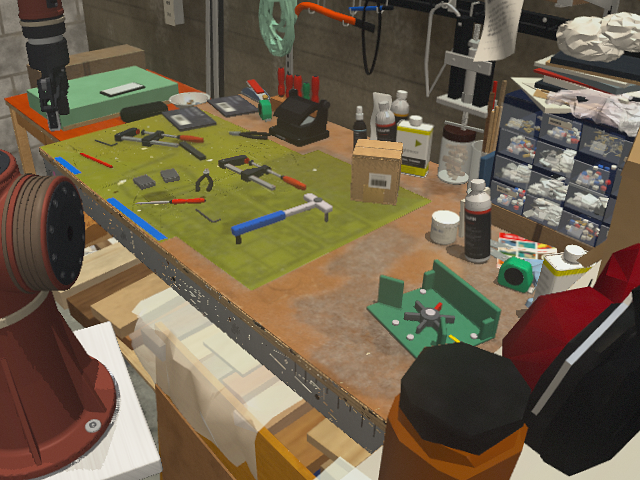

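View pics/side0.png

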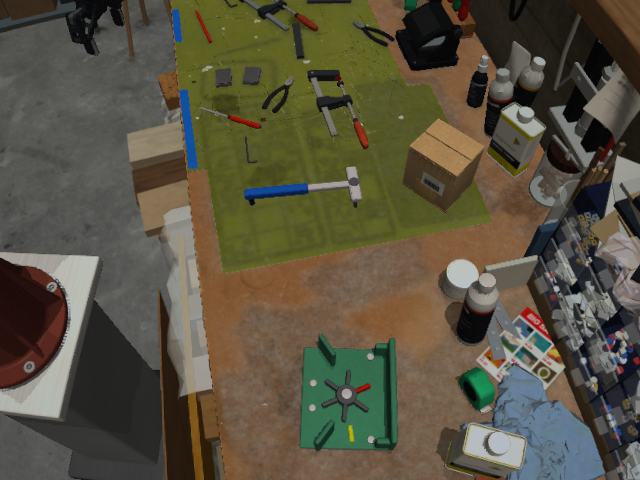

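The side view shows the wrench handle from (246,194) to (308,189) with its head at (353,186). The nut hub is at (346,394), the red arm tip at (370,386) and the yellow line at (351,433). The wall is on the right and the mouth faces left, towards the robot.

```bash
cat > m.py <<'E'
from h import *
def blob(m):
    n,l,s,ce=cv2.connectedComponentsWithStats(m.astype(np.uint8)); i=1+np.argmax(s[1:,4]); return l==i,s[i],ce[i]
for n in("side","scene"):
    im=cv2.imread(f"pics/{n}0.png");c=r.calibration(n);hsv=cv2.cvtColor(im,cv2.COLOR_BGR2HSV);H,S,V=cv2.split(hsv)
    roi=np.zeros(H.shape,bool)
    if n=="side": roi[170:210,230:330]=1
    else: roi[200:250,225:300]=1
    b,s,ce=blob((H>100)&(H<130)&(S>120)&roi); ys,xs=np.nonzero(b)
    P=np.array([onplane(c,(x,y),.036)[:2] for x,y in zip(xs,ys)],np.float32)
    print(n,"handle",s,cv2.minAreaRect(P),P.mean(0))
    roi[:]=0
    if n=="side": roi[330:460,290:410]=1
    else: roi[255:360,360:510]=1
    for nm,m,z in(("red",((H<8)|(H>172))&(S>150)&(V>80),.02),("yel",(H>24)&(H<34)&(S>180)&(V>120),.0065)):
        b,s,ce=blob(m&roi); ys,xs=np.nonzero(b); P=np.array([onplane(c,(x,y),z)[:2] for x,y in zip(xs,ys)],np.float32)
        print(nm,s,ce,cv2.minAreaRect(P))
c=r.calibration("side")
print("hub",onplane(c,(346,394),.026),"head top",onplane(c,(353,186),.039))
for nm,uv,z in(("plate corners",(304,348),.006),("",(300,447),.006),("walltop",(390,340),.061),("",(396,447),.061)):print(nm,onplane(c,uv,z))
c=r.calibration("scene");print("hub",onplane(c,(431,313),.026))
E
python3 m.py
python3 -c "
import cv2
im=cv2.imread('pics/side0.png')[330:460,290:410];cv2.imwrite('pics/c1.png',cv2.resize(im,None,fx=4.5,fy=4.5,interpolation=2))"
```

```text
side handle [244 183  64  17 648] ((0.4897848963737488, 0.29544979333877563), (0.12335312366485596, 0.026735205203294754), 10.348894119262695) [0.48914337 0.295146  ]
red [356 384  14   9  59] [362.47457627 387.54237288] ((0.6617036461830139, -0.0817653238773346), (0.024479448795318604, 0.006661207880824804), 28.983386993408203)
yel [348 426   6  16  58] [350.55172414 433.4137931 ] ((0.644268810749054, -0.1544661968946457), (0.005872327368706465, 0.024668678641319275), 9.31668758392334)
scene handle [231 211  54  24 482] ((0.48737454414367676, 0.29774799942970276), (0.1310279667377472, 0.032507140189409256), 8.89838695526123) [0.4852741  0.29766694]
red [435 303   7   8  36] [438.08333333 306.19444444] ((0.6601600050926208, -0.07964885979890823), (0.021467028185725212, 0.008628577925264835), 36.471580505371094)
yel [449 335  11   8  30] [454.06666667 338.5       ] ((0.6424286365509033, -0.1478397697210312), (0.006318616680800915, 0.019217120483517647), 5.180076599121094)
hub [ 0.63490992 -0.09536426  0.026     ] head top [0.63963647 0.31035115 0.039     ]
plate corners [ 0.56189326 -0.01221419  0.006     ]
 [ 0.56500721 -0.17947176  0.006     ]
walltop [ 0.70299472 -0.0133779   0.061     ]
 [ 0.71035864 -0.18421429  0.061     ]
hub [ 0.63208502 -0.09497369  0.026     ]
```

View pics/c1.png

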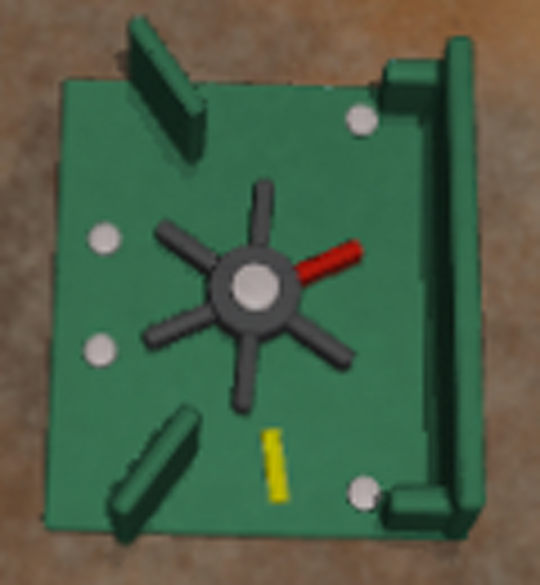

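The crop shows the nut stud at about (347,394) in the full image. The red arm is at about 28° and the fitting lies nearly square to the world axes. I'm moving above the wrench for a close look.

>>> jog_arm(moves=[0.8, -0.6, 0, 0, 0, 0.6, 1, -0.65, 0, 0, 0, 0.7, 1, -0.65, 0, 0, 0, 0.7, 1, -0.65, 0, 0, 0, 0.7, 1, -0.65, 0, 0, 0, 0.7, 1, -0.65, 0, 0, 0, 0.7, 1, -0.65, 0, 0, 0, 0.7, 1, -0.6, 0, 0, 0, 0.7], grip=0)

```text
t: 0.9
eef_pos: [0.4684, 0.296, 0.2561]
eef_rot: [-0.071, 0.997, -0.0, -0.0]
ft_force: [0.3, 1.8, -0.4]
grip_width: 0.0854
grasp_force: 0.0
```

>>> jog_arm(moves=[0, 0, 0, 0, 0, 0, 0, 0, 0, 0, 0, 0, 0, 0, 0, 0, 0, 0, 0, 0, 0, 0, 0, 0, 0, 0, 0, 0, 0, 0, 0, 0, 0, 0, 0, 0, 0, 0, 0, 0, 0, 0, 0, 0, 0, 0, 0, 0])

```text
t: 1.7
eef_pos: [0.4669, 0.2978, 0.2564]
eef_rot: [-0.07, 0.998, 0.0, 0.0]
ft_force: [0.9, 0.3, -0.4]
grip_width: 0.0853
grasp_force: 0.0
```

Run:
```python
from h import *
o=r.observe();c=r.calibration("wrist");im=r.get_image("wrist");cv2.imwrite("pics/w1.png",im[:,:,::-1]);np.save("w1.npy",c,allow_pickle=True)
print(o["t"],o["eef_pos"],o["eef_rot"],o["qvel"])
```

```text
1.7 [0.46688105 0.29776039 0.25638118] [-7.02279501e-02  9.97530968e-01  1.70625002e-05  4.87082699e-05] [-3.30327068e-03  2.40866417e-03 -4.62035242e-05  3.52051087e-04
 -9.36763079e-04 -2.76483625e-04]
```

View pics/w1.png

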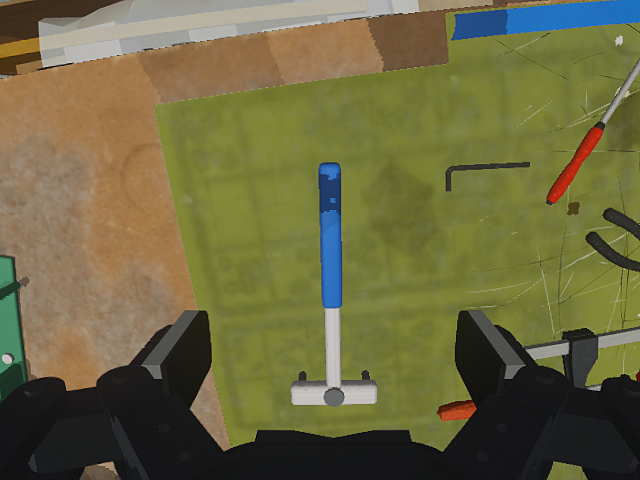

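The handle runs from (330,163) to (332,308), with the crosspiece centre at (334,393). It lies almost in line with the tool.

Run:
```python
from h import *
c=np.load("w1.npy",allow_pickle=True).item()
A=onplane(c,(330,163),.041);B=onplane(c,(332.3,308),.041);H=onplane(c,(334,394),.039)
print(A,B,H,np.linalg.norm(B-A),(A+B)/2,np.degrees(np.arctan2(*(B-A)[1::-1])),np.degrees(np.arctan2(*(H-A)[1::-1])),np.linalg.norm(H-(A+B)/2))
```

```text
[0.42640858 0.29021368 0.041     ] [0.54917439 0.30934149 0.041     ] [0.63740248 0.32337886 0.039     ] 0.1242470060206805 [0.48779148 0.29977759 0.041     ] 8.855895702214264 8.932971848615054 0.1514743167415627
```

```bash
python3 - <<'E'
from h import *
c=np.load("w1.npy",allow_pickle=True).item()
u=np.array([np.cos(.155),np.sin(.155),0])
G=np.array([.4878,.2998,0])
for p in[(302,374),(366,374)]:
    q=onplane(c,p,0);print(q,(q-G)@u,(q-G)@[-u[1],u[0],0])
for e in [(334,381),(334,405),(292,393),(376,393)]:
    q=onplane(c,e,.039);print((q-G)@u,(q-G)@[-u[1],u[0],0])
for e in [(332.3,308),(330,163)]:print((onplane(c,e,.041)-G)@u)
E
python3 - <<'E'
import cv2
im=cv2.imread('pics/w1.png')[340:420,270:400];cv2.imwrite('pics/c2.png',cv2.resize(im,None,fx=6,fy=6,interpolation=2))
E
```

```text
[0.64570684 0.29131958 0.        ] 0.15470456951195416 -0.03275642937649577
[0.63649135 0.35672    0.        ] 0.15569608708048577 0.03328262959872863
0.13717264650932026 0.0003975248819880726
0.16382183081843052 2.9967614376451084e-05
0.14987980654172375 -0.039288338438387624
0.1510694822881642 0.039724254054535474
0.06211162328624809
-0.06213537095414129
```

View pics/c2.png

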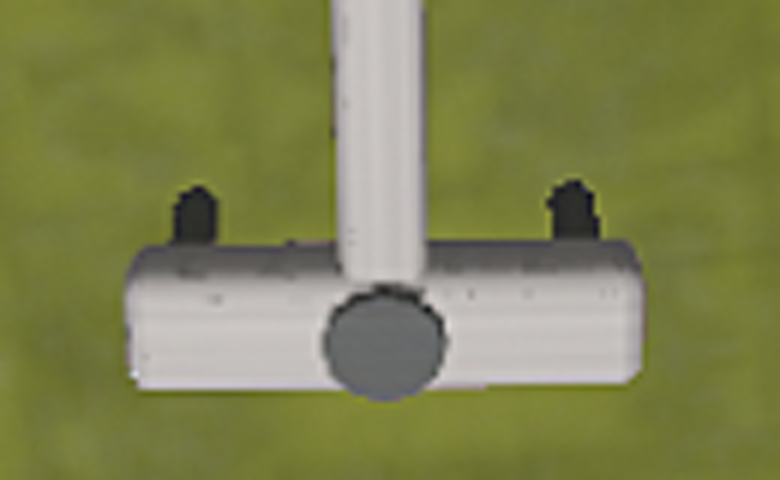

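The crop confirms the head centre is about 151 mm ahead of the blue handle's centre, at (334,394). I'm going down to grasp the handle.

>>> jog_arm(moves=[0.27, 0.07, -0.6, 0, 0, 0.2, 0.4, 0, -0.9, 0, 0, 0, 0, 0, -0.9, 0, 0, 0, 0, 0, -0.9, 0, 0, 0, 0, 0, -0.9, 0, 0, 0, 0, 0, -0.7, 0, 0, 0, 0, 0, -0.5, 0, 0, 0, 0, 0, 0, 0, 0, 0], grip=0)

```text
t: 2.55
eef_pos: [0.4919, 0.2994, 0.0377]
eef_rot: [-0.078, 0.997, -0.001, -0.002]
ft_force: [-0.4, -0.2, -0.2]
grip_width: 0.0855
grasp_force: 0.0
```

>>> jog_arm(moves=[0, 0, 0, 0, 0, 0, 0, 0, 0, 0, 0, 0, 0, 0, 0, 0, 0, 0, 0, 0, 0, 0, 0, 0, 0, 0, 0, 0, 0, 0, 0, 0, 0, 0, 0, 0, 0, 0, 0, 0, 0, 0, 0, 0, 0, 0, 0, 0], grip=255, newtons=100)

```text
t: 3.35
eef_pos: [0.4943, 0.3006, 0.0413]
eef_rot: [-0.078, 0.997, 0.0, 0.001]
ft_force: [-1.6, -0.0, 7.2]
grip_width: 0.0164
grasp_force: 97.6
```

>>> jog_arm(moves=[0, 0, 0.6, 0, 0, 0, 0, 0, 1, 0, 0, 0, 0, -0.4, 1, 0, 0, 0, 0, -0.8, 1, 0, 0, 0, 0.1, -0.9, 0.9, 0, 0, 0, 0.3, -0.9, 0.5, 0, 0, 0, 0.6, -0.9, 0.2, 0, 0, 0, 0.7, -0.9, 0, 0, 0, 0])

```text
t: 4.15
eef_pos: [0.5625, 0.1086, 0.2488]
eef_rot: [-0.078, 0.997, 0.0, 0.001]
ft_force: [0.2, 0.9, -2.0]
grip_width: 0.0161
grasp_force: 97.9
```

>>> jog_arm(moves=[0.7, -0.9, 0, 0, 0, 0, 0.7, -0.9, 0, 0, 0, 0, 0.6, -0.6, 0, 0, 0, 0, 0.45, -0.3, 0, 0, 0, 0, 0, 0, 0, 0, 0, 0, 0, 0, 0, 0, 0, 0, 0, 0, 0, 0, 0, 0, 0, 0, 0, 0, 0, 0])

```text
t: 4.95
eef_pos: [0.6591, 0.0028, 0.2469]
eef_rot: [-0.079, 0.997, 0.0, -0.0]
ft_force: [0.2, 0.2, -1.8]
grip_width: 0.016
grasp_force: 97.9
```

Run:
```python
from h import *
o=r.observe();c=r.calibration("wrist");im=r.get_image("wrist");cv2.imwrite("pics/w2.png",im[:,:,::-1]);np.save("w2.npy",c,allow_pickle=True)
print(o["t"],o["eef_pos"],o["eef_rot"],o["grip_width"],o["ft_force"],o["torque"])
```

```text
4.95 [0.6591357  0.00275082 0.2468951 ] [-7.85237642e-02  9.96912238e-01  5.46579569e-05 -7.03681883e-05] 0.016006447632930618 [ 0.17242408  0.23379071 -1.78432214] [-0.02535554  0.01591052  0.01747362]
```

View pics/w2.png

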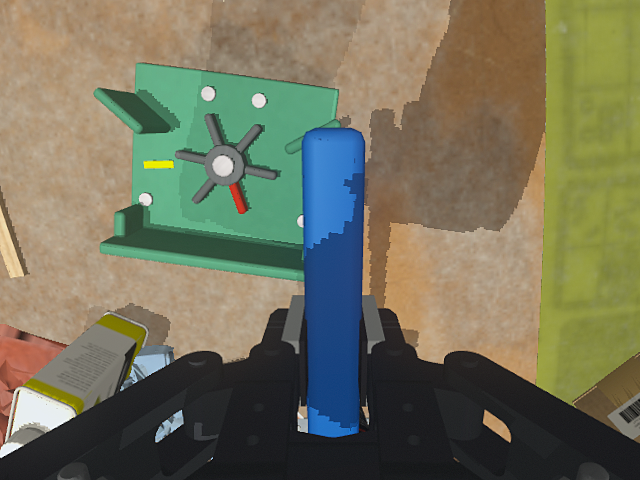

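The stud shows at (223,165), the red tip at (240,212), the yellow line at (158,164), and the plate's mouth edge from (137,64) to (339,90). The wrench is held straight.

Run:
```python
from h import *
c=np.load("w2.npy",allow_pickle=True).item()
hub=onplane(c,(223,165),.026);print("hub",hub)
an=lambda p,q:np.degrees(np.arctan2(q[1]-p[1],q[0]-p[0]))
for t in[(240,211),(275,176),(259,127),(210,115),(177,154),(196,201)]:
    q=onplane(c,t,.0195);print("arm",an(hub,q),np.linalg.norm((q-hub)[:2]))
print("yel",an(hub,onplane(c,(158,164),.006)))
a,b=onplane(c,(137,64),.006),onplane(c,(339,90),.006);print("edge",a,b,an(a,b)-90)
a,b=onplane(c,(101,251),.061),onplane(c,(303,279),.061);print("wall",an(a,b)-90)
u=np.array([np.cos(.157),np.sin(.157),0]);T=np.array([.6591,.0028,.2469])
for z in(.25,.26,.27):
  q=T-u*.068;q[2]=z;print(z,proj(c,q))
```

```text
hub [ 0.63391302 -0.09059808  0.026     ]
arm 23.676969567321553 0.04045420738777354
arm 85.52282849549245 0.04213695570538501
arm 144.18887869830692 0.04167334271581474
arm -157.01233938719864 0.0405794299891481
arm -93.57723903910662 0.040438693465513466
arm -32.32055718724776 0.04049146482512349
yel -80.78247218133376
edge [ 0.56440265 -0.17475981  0.006     ] [ 0.5610824  -0.00720874  0.006     ] 1.1352421999654183
wall 0.856916379733974
0.25 (np.float64(331.65740163928416), np.float64(128.84222433032133))
0.26 (np.float64(331.55898769863563), np.float64(128.95744174445326))
0.27 (np.float64(331.4397620720036), np.float64(129.0970277202518))
```

>>> jog_arm(moves=[-0.4, -0.4, 0, 0, 0, 0.4, -0.7, -0.7, 0, 0, 0, 0.6, -0.7, -0.7, 0, 0, 0, 0.6, -0.7, -0.7, -0.2, 0, 0, 0.6, -0.7, -0.7, -0.5, 0, 0, 0.6, -0.5, -0.5, -0.8, 0, 0, 0.5, -0.24, -0.19, -0.8, 0, 0, 0.19, 0, 0, -0.8, 0, 0, 0])

```text
t: 5.8
eef_pos: [0.5008, -0.1544, 0.1223]
eef_rot: [-0.216, 0.976, -0.0, 0.0]
ft_force: [-0.3, -0.8, -1.1]
grip_width: 0.0163
grasp_force: 98.0
```

>>> jog_arm(moves=[0, 0, -0.5, 0, 0, 0, 0, 0, 0, 0, 0, 0, 0, 0, 0, 0, 0, 0, 0, 0, 0, 0, 0, 0, 0, 0, 0, 0, 0, 0, 0, 0, 0, 0, 0, 0, 0, 0, 0, 0, 0, 0, 0, 0, 0, 0, 0, 0])

```text
t: 6.6
eef_pos: [0.5023, -0.1537, 0.1028]
eef_rot: [-0.216, 0.976, -0.0, 0.0]
ft_force: [-0.1, -0.9, -2.6]
grip_width: 0.0161
grasp_force: 97.9
```

Run:
```python
from h import *
o=r.observe()
out=[]
for n,(x,y) in(("side",(270,320)),("scene",(370,230))):
    im=r.get_image(n)[:,:,::-1];cv2.imwrite(f"pics/{n}1.png",im)
    out.append(cv2.resize(im[y:y+130,x:x+170],None,fx=2.35*2*.98 if 0 else 4,fy=4 if 0 else 4,interpolation=2)[:, :])
cv2.imwrite("pics/c3.png",cv2.resize(np.hstack(out),(800,306)))
q=o["eef_rot"];print(o["t"],o["eef_pos"],2*np.degrees(np.arctan2(q[1],q[0]))-180,q[2:])
```

```text
6.6 [ 0.50227346 -0.15371814  0.10281591] 24.94822286533193 [-8.80862994e-05  1.44408310e-04]
```

View pics/c3.png

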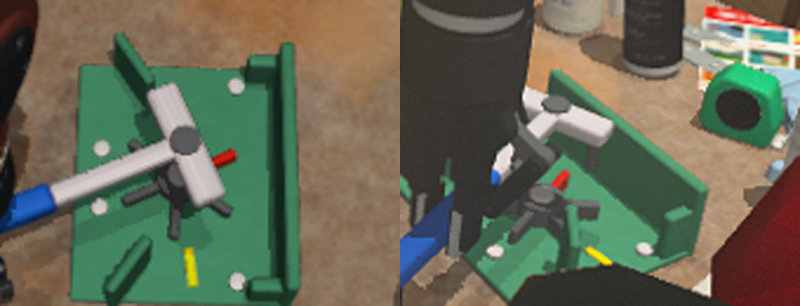

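The head's button is at about (185,139) in the left crop, which is (348.6,379) in the side view. The head hovers over the nut.

Run:
```python
from h import *
c=r.calibration("side")
u=np.array([np.cos(.4354),np.sin(.4354)]);T=np.array([.5023,-.1537])
for z in(.09,.1,.11):
    q=onplane(c,(348.6,379.1),z);d=q[:2]-T;print(z,q,d@u,d@[-u[1],u[0]])
print(proj(c,[.634,-.0906,.026]))
```

```text
0.09 [ 0.63640964 -0.09024027  0.09      ] 0.14836300284129503 0.0009751864280678221
0.1 [ 0.63607679 -0.09335605  0.1       ] 0.14674705676448074 -0.0017095081853214116
0.11 [ 0.63574394 -0.09647183  0.11      ] 0.14513111068766635 -0.0043942027987105715
(np.float64(345.50749816985774), np.float64(391.1061619957488))
```

>>> jog_arm(moves=[0, 0, -0.2, 0, 0, 0, 0, 0, -0.3, 0, 0, 0, 0, 0, -0.3, 0, 0, 0, 0, 0, -0.25, 0, 0, 0, 0, 0, -0.2, 0, 0, 0, 0, 0, -0.07, 0, 0, 0, 0, 0, 0, 0, 0, 0, 0, 0, 0, 0, 0, 0])

```text
t: 7.5
eef_pos: [0.5024, -0.1538, 0.05]
eef_rot: [-0.216, 0.976, -0.0, 0.0]
ft_force: [0.3, 0.2, -2.5]
grip_width: 0.0161
grasp_force: 97.9
```

```bash
cat > arc.py <<'E'
import numpy as np,sys
a0,a1,n=map(float,sys.argv[1:4]);L=.146
a=np.radians(np.linspace(a0,a1,int(n)+1));p=-L*np.c_[np.cos(a),np.sin(a)]/.04
d=np.diff(p,axis=0);print("az",np.diff(a)[0]/.08)
cum=np.zeros(2)
for i in range(int(n)):
    s=np.round(p[i+1]-p[0]-cum,2);cum+=s;print(s, end="\n" if i%8==7 else " ")
E
python3 arc.py 25 -47 24
```

```text
az -0.6544984694978738
[-0.08  0.18] [-0.06  0.17] [-0.06  0.19] [-0.05  0.18] [-0.04  0.19] [-0.02  0.19] [-0.02  0.19] [-0.01  0.19]
[0.   0.19] [0.01 0.19] [0.02 0.19] [0.04 0.19] [0.04 0.19] [0.05 0.18] [0.06 0.18] [0.07 0.18]
[0.08 0.17] [0.09 0.17] [0.09 0.17] [0.11 0.16] [0.11 0.15] [0.12 0.15] [0.13 0.14] [0.14 0.13]
```

>>> jog_arm(moves=[-0.08, 0.18, 0, 0, 0, -0.65, -0.06, 0.17, 0, 0, 0, -0.66, -0.06, 0.19, 0, 0, 0, -0.65, -0.05, 0.18, 0, 0, 0, -0.66, -0.04, 0.19, 0, 0, 0, -0.65, -0.02, 0.19, 0, 0, 0, -0.66, -0.02, 0.19, 0, 0, 0, -0.65, -0.01, 0.19, 0, 0, 0, -0.66])

```text
t: 8.3
eef_pos: [0.4881, -0.0945, 0.0502]
eef_rot: [-0.007, 1.0, -0.0, -0.0]
ft_force: [-1.7, -0.1, -1.4]
grip_width: 0.0164
grasp_force: 98.2
```

>>> jog_arm(moves=[0, 0.19, 0, 0, 0, -0.65, 0.01, 0.19, 0, 0, 0, -0.66, 0.02, 0.19, 0, 0, 0, -0.65, 0.04, 0.19, 0, 0, 0, -0.66, 0.04, 0.19, 0, 0, 0, -0.65, 0.05, 0.18, 0, 0, 0, -0.66, 0.06, 0.18, 0, 0, 0, -0.65, 0.07, 0.18, 0, 0, 0, -0.66])

```text
t: 9.1
eef_pos: [0.4996, -0.0347, 0.0501]
eef_rot: [0.201, 0.98, -0.0, -0.0]
ft_force: [-3.5, -1.3, -1.7]
grip_width: 0.0163
grasp_force: 98.2
```

>>> jog_arm(moves=[0.08, 0.17, 0, 0, 0, -0.65, 0.09, 0.17, 0, 0, 0, -0.66, 0.09, 0.17, 0, 0, 0, -0.65, 0.11, 0.16, 0, 0, 0, -0.66, 0.11, 0.15, 0, 0, 0, -0.65, 0.12, 0.15, 0, 0, 0, -0.66, 0.13, 0.14, 0, 0, 0, -0.65, 0.14, 0.13, 0, 0, 0, -0.66])

```text
t: 9.9
eef_pos: [0.5344, 0.0152, 0.0501]
eef_rot: [0.401, 0.916, -0.0, -0.001]
ft_force: [-3.9, 1.9, -1.0]
grip_width: 0.0163
grasp_force: 98.2
```

Run:
```python
from h import *
im=r.get_image("side")[:,:,::-1];cv2.imwrite("pics/side2.png",im);o=r.observe();q=o["eef_rot"]
print(o["eef_pos"],2*np.degrees(np.arctan2(q[1],q[0]))-180,o["ft_force"],o["torque"])
cv2.imwrite("pics/c4.png",cv2.resize(im[320:450,260:420],None,fx=4.5,fy=4.5,interpolation=2))
```

```text
[0.53547041 0.0157489  0.05021401] -47.38320342446258 [ 0.40239903  0.65763346 -1.67078457] [ 0.17552451  0.12815687 -0.01757951]
```

View pics/c4.png

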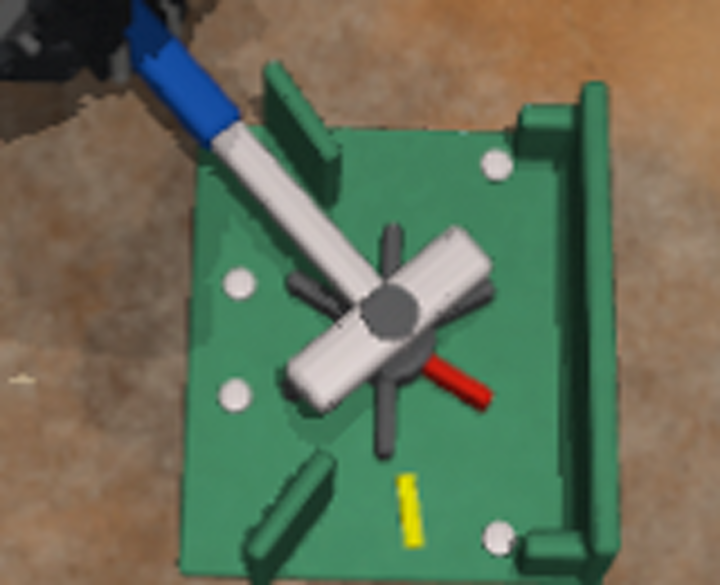

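The red arm tip is at about (490,403) in the crop, which is (368.9,409.6) in full. The nut has turned to roughly -32°. I'll measure it exactly and lift off.

```bash
python3 - <<'E'
from h import *
c=r.calibration("side");im=cv2.imread("pics/side2.png");H,S,V=cv2.split(cv2.cvtColor(im,cv2.COLOR_BGR2HSV))
m=((H<8)|(H>172))&(S>150)&(V>70);m[:380]=0;m[430:]=0;m[:,:330]=0;m[:,:345]=0;m[:,400:]=0
ys,xs=np.nonzero(m);q=onplane(c,(xs.mean(),ys.mean()),.02);print(len(xs),q,np.degrees(np.arctan2(q[1]+.0955,q[0]-.636)))
E
python3 arc.py -47.4 29 24
```

```text
79 [ 0.66011284 -0.11040727  0.02      ] -31.725587794123676
az 0.6944955981894096
[-0.15 -0.14] [-0.13 -0.15] [-0.13 -0.16] [-0.12 -0.16] [-0.11 -0.17] [-0.1  -0.18] [-0.09 -0.18] [-0.09 -0.18]
[-0.07 -0.19] [-0.06 -0.2 ] [-0.04 -0.19] [-0.04 -0.2 ] [-0.03 -0.2 ] [-0.01 -0.21] [-0.01 -0.2 ] [ 0.01 -0.2 ]
[ 0.02 -0.2 ] [ 0.02 -0.2 ] [ 0.05 -0.2 ] [ 0.05 -0.2 ] [ 0.06 -0.19] [ 0.07 -0.19] [ 0.08 -0.19] [ 0.1  -0.18]
```

>>> jog_arm(moves=[-0.03, 0.01, 0, 0, 0, 0.5, 0, 0, 0.3, 0, 0, 0, 0, 0, 0.4, 0, 0, 0, 0, 0, 0.4, 0, 0, 0, 0, 0, 0.2, 0, 0, 0, 0, 0, 0, 0, 0, 0, 0, 0, 0, 0, 0, 0, 0, 0, 0, 0, 0, 0])

```text
t: 10.75
eef_pos: [0.5332, 0.0151, 0.1012]
eef_rot: [0.381, 0.924, -0.0, -0.001]
ft_force: [-0.3, -0.8, -2.7]
grip_width: 0.0168
grasp_force: 98.5
```

>>> jog_arm(moves=[-0.19, -0.22, 0, 0, 0, 1, -0.17, -0.24, 0, 0, 0, 1, -0.16, -0.25, 0, 0, 0, 1, -0.14, -0.26, 0, 0, 0, 1, -0.12, -0.27, 0, 0, 0, 1, -0.1, -0.28, 0, 0, 0, 1, -0.08, -0.29, 0, 0, 0, 1, -0.06, -0.29, 0, 0, 0, 1])

```text
t: 11.55
eef_pos: [0.4922, -0.0692, 0.1011]
eef_rot: [0.069, 0.998, 0.0, -0.001]
ft_force: [0.3, -0.0, -1.7]
grip_width: 0.0163
grasp_force: 98.5
```

>>> jog_arm(moves=[-0.04, -0.29, 0, 0, 0, 1, 0, -0.3, 0, 0, 0, 1, 0.03, -0.3, 0, 0, 0, 1, 0.05, -0.3, 0, 0, 0, 1, 0.07, -0.29, 0, 0, 0, 1, 0.07, -0.29, 0, 0, 0, 1, 0.08, -0.28, 0, 0, 0, 1, 0.09, -0.275, 0, 0, 0, 1])

```text
t: 12.35
eef_pos: [0.5066, -0.1622, 0.101]
eef_rot: [-0.248, 0.969, 0.0, -0.001]
ft_force: [-0.1, 0.6, -2.4]
grip_width: 0.0164
grasp_force: 98.5
```

>>> jog_arm(moves=[0, 0, 0, 0, 0, 0, 0, 0, 0, 0, 0, 0, 0, 0, 0, 0, 0, 0, 0, 0, 0, 0, 0, 0, 0, 0, 0, 0, 0, 0, 0, 0, 0, 0, 0, 0, 0, 0, 0, 0, 0, 0, 0, 0, 0, 0, 0, 0])

```text
t: 13.15
eef_pos: [0.507, -0.1619, 0.1018]
eef_rot: [-0.246, 0.969, -0.0, 0.0]
ft_force: [-0.1, 0.1, -2.8]
grip_width: 0.0162
grasp_force: 98.4
```

Run:
```python
from h import *
o=r.observe();q=o["eef_rot"];a=2*np.degrees(np.arctan2(q[1],q[0]))-180;p=o["eef_pos"]
print(p,a,p[:2]+.146*np.array([np.cos(np.radians(a)),np.sin(np.radians(a))]))
im=r.get_image("side")[:,:,::-1];cv2.imwrite("pics/side3.png",im)
cv2.imwrite("pics/c5.png",cv2.resize(im[320:450,260:420],None,fx=4.5,fy=4.5,interpolation=2))
```

```text
[ 0.50696211 -0.16185727  0.10182733] 28.516886852497493 [ 0.63524888 -0.09215427]
```

View pics/c5.png

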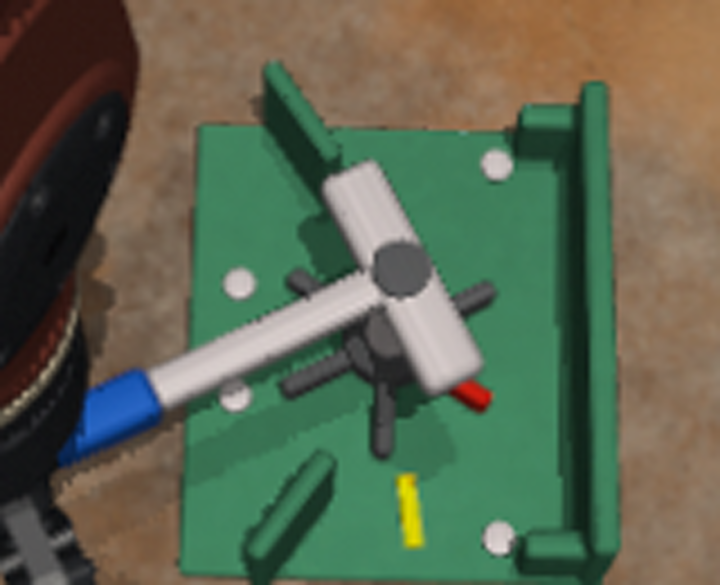

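The wrench is aligned above the nut and the nut has stayed put, with the red tip at (490,403) in the crop. I'm reseating it.

>>> jog_arm(moves=[0, 0, -0.2, 0, 0, 0, 0, 0, -0.3, 0, 0, 0, 0, 0, -0.3, 0, 0, 0, 0, 0, -0.25, 0, 0, 0, 0, 0, -0.2, 0, 0, 0, 0, 0, -0.05, 0, 0, 0, 0, 0, 0, 0, 0, 0, 0, 0, 0, 0, 0, 0])

```text
t: 14.0
eef_pos: [0.5072, -0.162, 0.0501]
eef_rot: [-0.246, 0.969, -0.0, 0.0]
ft_force: [0.2, 0.4, -1.6]
grip_width: 0.0159
grasp_force: 98.4
```

```bash
python3 arc.py 28.5 -37.5 24
```

```text
az -0.5999569303730509
[-0.08  0.16] [-0.07  0.16] [-0.07  0.16] [-0.05  0.16] [-0.05  0.17] [-0.04  0.17] [-0.03  0.17] [-0.03  0.18]
[-0.01  0.17] [-0.01  0.18] [-0.    0.17] [0.01 0.18] [0.02 0.17] [0.02 0.18] [0.04 0.17] [0.04 0.17]
[0.05 0.16] [0.06 0.17] [0.07 0.16] [0.07 0.16] [0.08 0.16] [0.09 0.15] [0.1  0.14] [0.1  0.14]
```

>>> jog_arm(moves=[-0.08, 0.16, 0, 0, 0, -0.6, -0.07, 0.16, 0, 0, 0, -0.6, -0.07, 0.16, 0, 0, 0, -0.6, -0.05, 0.16, 0, 0, 0, -0.6, -0.05, 0.17, 0, 0, 0, -0.6, -0.04, 0.17, 0, 0, 0, -0.6, -0.03, 0.17, 0, 0, 0, -0.6, -0.03, 0.18, 0, 0, 0, -0.6])

```text
t: 14.8
eef_pos: [0.4891, -0.1087, 0.0501]
eef_rot: [-0.056, 0.998, -0.0, -0.001]
ft_force: [-3.6, -1.0, -0.4]
grip_width: 0.0161
grasp_force: 98.7
```

>>> jog_arm(moves=[-0.01, 0.17, 0, 0, 0, -0.6, -0.01, 0.18, 0, 0, 0, -0.6, 0, 0.17, 0, 0, 0, -0.6, 0.01, 0.18, 0, 0, 0, -0.6, 0.02, 0.17, 0, 0, 0, -0.6, 0.02, 0.18, 0, 0, 0, -0.6, 0.04, 0.17, 0, 0, 0, -0.6, 0.04, 0.17, 0, 0, 0, -0.6])

```text
t: 15.6
eef_pos: [0.4934, -0.0528, 0.05]
eef_rot: [0.136, 0.991, -0.0, -0.001]
ft_force: [-4.5, -1.0, -1.2]
grip_width: 0.0165
grasp_force: 98.7
```

>>> jog_arm(moves=[0.05, 0.16, 0, 0, 0, -0.6, 0.06, 0.17, 0, 0, 0, -0.6, 0.07, 0.16, 0, 0, 0, -0.6, 0.07, 0.16, 0, 0, 0, -0.6, 0.08, 0.16, 0, 0, 0, -0.6, 0.09, 0.15, 0, 0, 0, -0.6, 0.1, 0.14, 0, 0, 0, -0.6, 0.1, 0.14, 0, 0, 0, -0.6])

```text
t: 16.4
eef_pos: [0.5182, -0.0029, 0.05]
eef_rot: [0.322, 0.947, -0.0, -0.001]
ft_force: [-5.1, 1.1, -0.3]
grip_width: 0.0165
grasp_force: 98.7
```

Run:
```python
from h import *
o=r.observe();q=o["eef_rot"];print(o["t"],o["eef_pos"],2*np.degrees(np.arctan2(q[1],q[0]))-180)
c=r.calibration("side")
im=np.ascontiguousarray(r.get_image("side")[:,:,::-1]);cv2.imwrite("pics/side4.png",im);H,S,V=cv2.split(cv2.cvtColor(im,cv2.COLOR_BGR2HSV))
m=((H<8)|(H>172))&(S>150)&(V>70);m[:380]=0;m[440:]=0;m[:,:320]=0;m[:,400:]=0
ys,xs=np.nonzero(m);q=onplane(c,(xs.mean(),ys.mean()),.02);print(len(xs),xs.mean(),ys.mean(),q,np.degrees(np.arctan2(q[1]+.0955,q[0]-.636)))
```

```text
16.4 [ 0.51823396 -0.00291239  0.04995396] -37.591109340026264
75 348.2266666666667 412.4533333333333 [ 0.63938677 -0.12386965  0.02      ] -83.19223960013761
```

The red arm now reads about -82° against a target of -81°. I'm lowering the wrench slightly, releasing it and retreating upwards.

>>> jog_arm(moves=[0, 0, -0.06, 0, 0, 0.15, 0, 0, 0, 0, 0, 0.15, 0, 0, 0, 0, 0, 0, 0, 0, 0, 0, 0, 0, 0, 0, 0, 0, 0, 0, 0, 0, 0, 0, 0, 0, 0, 0, 0, 0, 0, 0, 0, 0, 0, 0, 0, 0])

```text
t: 17.25
eef_pos: [0.5194, -0.0035, 0.0474]
eef_rot: [0.31, 0.951, 0.0, 0.0]
ft_force: [-0.0, -0.2, -1.8]
grip_width: 0.0166
grasp_force: 98.5
```

>>> jog_arm(moves=[0, 0, 0, 0, 0, 0, 0, 0, 0, 0, 0, 0, 0, 0, 0, 0, 0, 0, 0, 0, 0, 0, 0, 0, 0, 0, 0, 0, 0, 0, 0, 0, 0, 0, 0, 0, 0, 0, 0, 0, 0, 0, 0, 0, 0, 0, 0, 0], grip=100, newtons=20)

```text
t: 18.05
eef_pos: [0.5194, -0.0035, 0.0474]
eef_rot: [0.31, 0.951, 0.0, -0.0]
ft_force: [-0.4, -0.5, 0.5]
grip_width: 0.0522
grasp_force: 0.0
```

>>> jog_arm(moves=[0, 0, 0.2, 0, 0, 0, 0, 0, 0.4, 0, 0, 0, 0, 0, 0.6, 0, 0, 0, 0, 0, 0.8, 0, 0, 0, 0, 0, 0.8, 0, 0, 0, 0, 0, 0.8, 0, 0, 0, 0, 0, 0.4, 0, 0, 0, 0, 0, 0, 0, 0, 0])

```text
t: 18.85
eef_pos: [0.5209, -0.0037, 0.2104]
eef_rot: [0.31, 0.951, 0.0, 0.002]
ft_force: [-0.9, -0.1, -0.2]
grip_width: 0.0519
grasp_force: 0.0
```

Run:
```python
from h import *
o=r.observe();print(o["t"],o["eef_pos"],o["grip_width"])
im=np.ascontiguousarray(r.get_image("side")[:,:,::-1]);cv2.imwrite("pics/side5.png",im)
cv2.imwrite("pics/c6.png",cv2.resize(im[320:450,260:420],None,fx=4.5,fy=4.5,interpolation=2))
```

```text
18.85 [ 0.52085037 -0.00369367  0.2103732 ] 0.051860050524279104
```

View pics/c6.png

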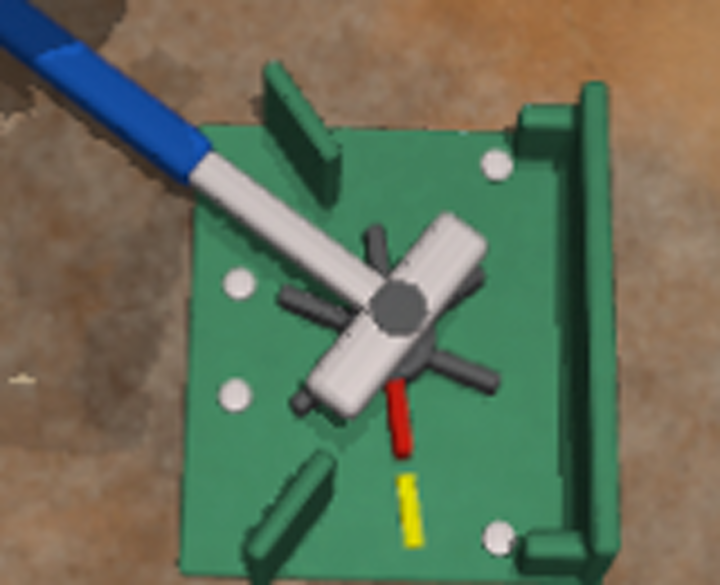

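The red arm, around (400,420), points straight at the yellow line at (410,510). The released wrench sits on the nut with the gripper clear.

```bash
python3 -c "
from workcell import r
print(r.close_job())"
```

```text
the job is handed in; nothing more can be done
None
```

The nut was tightened in two strokes until its red arm points at the yellow line (measured within about 2°), the released wrench is sitting on the nut, and the job was handed in at about 19 s; no verdict was returned.

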